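# Hook the sprung test probe onto the terminal stud

### The arm

A 6-joint arm with a two-finger parallel gripper is mounted at the origin on a cart in front of the work surface, level with it; the furniture and walls round the work are solid. World frame = base frame: x ahead of the robot, y to its left, z up, the work surface at z = 0. Lengths are in mm, angles in rad, forces in N, time in s.
With the tool pointing down it reaches from about 350 to 975 mm from the base axis. Payload 7.1 kg.
Tool frame: the origin (TCP) lies at the very end of the fingers, on their centre line; the grasp point (between the pads) lies 19 mm behind it; z points along the fingers, y is the direction in which the jaws open and shut (so a half turn about z gives the same grasp; the last joint's range is limited). The gripper opens to 88 mm and grips with 3 to 60 N. Pads are 20 mm wide; open, the fingers measure 115 mm over their backs; the gripper's body (75 mm by 178 mm) begins 61 mm behind the grasp point.
Start: joints at [-1.334, 0.423, 1.63, -0, 1.089, -0.019], TCP at [158.156, -604.641, 187.975] pointing down, gripper open.
Joint ranges: [-3, 3], [-0.9, 2.11], [0.09, 2.58], [-1.31, 4.45], [0.11, 2.69], [-2.54, 2.54]. Speed limits (rad/s): [2.39, 2.39, 3.01, 3.14, 3.14, 3.14].

### API

Orientations are given as a rotation vector (axis times angle).
In Python, from workcell import readout, imaging, close_job gives the robot as it stands.
- The arm moves only by the tool carry_out, never from a script. Its argument "rows" is a list of rows, each a list of 3 entries, a list of its own where there are three numbers: the shift along the tool's x, y, z in m, then the turn, a rotation vector about the tool's x, y, z in rad, then the closure, from 0 (fully open) to 1 (shut). In form: [[[dx, dy, dz], [wx, wy, wz], hand], ...]. A call has 1 to 12 rows; each row shifts and turns the commanded pose from where the row before left it, along the tool's axes as they then stand; what a row does not reach is not made up. A row lasts 1/12 s, in which the tool goes at most 41.7 mm and 7.16 degrees, less where a joint would pass 70% of its speed; a pose out of reach is approached as far as the arm can. A call with a gripper value outside its range is refused whole. The fingers move at their own pace and stop on an object; the grip force is fixed at half the most. Time passes only in rows, so rows that do not move let the fingers close. It gives the time, the measured TCP pose, the force and the opening at its end, in the units of the state.
- readout.get_obs(): the state, without advancing time (a new reading comes with each control period).
- imaging.get_image(name): name is "scene" or "side" or "wrist"; returns the picture (420x560x3 uint8, red, green, blue); there is no depth.
- imaging.camera_params(name): a dict with "fx", "fy", "cx", "cy" (pixels), "rvec" (rotation vector, rad) and "tvec" (3), from world to camera coordinates, as OpenCV has them; the wrist camera has in their place "T_tool_cam" (4x4, takes a point from camera to tool coordinates, whose origin is the TCP and whose axes are the flange's). Camera axes: x right, y down, z forward; pixel columns grow to the right and rows downward; lengths in mm; the calibration is good to about 2 mm. A picture is of the moment at which its call begins: read the wrist's pose just before it. camera_params takes no time and is no camera call.
- close_job(): hands the job in, once; it reports no verdict.
The state is a dict: "t": time; "qpos": joint angles; "qvel": joint speeds; "joint_torque": joint torques, N m; "ee_pos": TCP position; "orientation": TCP orientation; "ft_force": force on the tool from outside, world axes, zero at the start; "moment": the same for the moment, N m; "width": finger opening in mm.
Only numpy, scipy, OpenCV 4.12 (cv2) and the standard library are available. Lean on these libraries where they do the work, as an engineer would, in place of code of your own. Each camera call takes 0.05 s, during which the arm holds its last target.

### The job

On the small test jig, press the sprung probe's cap fully down so that its hook comes out below, keep it pressed while you slide the probe carriage along its rods until you feel the hook's stem just touch the brass stud, then let the cap up gently so that the hook catches the stud and holds it by its own spring. The stud is delicate: never shove or jerk it. Leave the probe hooked on, and leave the loose things around the jig where they are.

Things in the scene. Friction and masses are not known exactly. Their poses are not given: they have to be found in the camera images.
- jig: test jig fixed to the bench: aluminium plate 120 (x) by 220 (y) by 12, a grey bracket 64x12, 88 high, at each end (y = -100, +100), two steel rods along y between them at height 74. Origin: centre of the plate's underside; z up. The carriage slides along the jig's y axis; the stud's block is on its +x side. Its place and yaw differ from run to run.
- carriage (a joint): travel (m) of the probe carriage (aluminium block 64x46x24, its top at height 86) along the jig's +y; 0 to 0.12; at value c the probe axis stands at jig x = 0, y = -0.06 + c. Drags with about 1.2 N and stays where it is left.
- plunger (a joint): depth (m) to which cap and hook are pressed down; 0 up, 0.0125 at the stop. The spring pushes up with 1.2 N at 0, 2 N at 0.008, 2.5 N at the stop. It rests at about 0.008 with the stud caught in the hook, mostly elsewhere with the lip wrongly jammed against the stud, at 0 with nothing caught.
- cap_top (a point): middle of the flat top of the probe's black round cap (34 across, 20 high, grippy rubber on top, free all round and above); height 122 above the bench when up. It can be pushed from above with closed fingers, whose friction also drags the carriage, or pinched by its sides.
- hook: J-shaped steel hook, 8 wide (x), fixed to the cap, below the carriage; axes as the jig's. Origin: probe axis, level with the foot's top, 78 below the cap's top (height 44 with the cap up, 31.5 pressed). Stem 5 thick (y -2.5 to 2.5); foot points to +y, 5 thick, with an upturned lip (y 12 to 15) rising 2 above it; throat between stem and lip 9.5 for the 8 mm stud.
- terminal: grey terminal block, 28x62x50; origin: centre of its underside, at jig (0.046, 0.05, 0.012). A level brass stud, 8 thick, sticks out of its slot to jig x = -0.016, across the hook's path. The stud yields sideways (jig y) by 1 mm per 1.5 N and is damaged if the hook loads it (sideways or up) with more than 4.5 N in all.
- slot_middle (a point): middle of the slot in the terminal block's face, 40 above the bench, at jig y = 0.05. The stud's axis is at this height (underside at 36, so the hook's lip passes below it only with the plunger deeper than 0.010), clamped up to 10 mm to either side (jig y) of this point; where is not measured: find it by feel or sight.
- small_gauge: bystander, loose: small dial pressure gauge with a white case, 85x69x21, lying on its back; origin under its middle
- oring_tin: bystander, loose: flat round tin, 70 across, 26 high; origin under its middle
- brass_plug: bystander, loose: brass threaded plug standing on its head, 26x26x31; origin under its middle
- tape_spool: bystander, loose: low spool of thread tape lying flat, 52 across, 13 high; origin under its middle
- black_gauge: bystander, loose: small dial pressure gauge with a black case, 85x69x21, lying on its back; origin under its middle

How it is judged:
By the outcome, as a careful person would: the job done as asked, in the order asked, and still so for the second after the job is handed in, with the robot touching nothing.
It also fails if it takes over 64 s, if anything falls off the work surface, if the arm or the gripper's body presses on something with over 40 N, if the wrist force passes 120 N, or if a joint passes its speed limit or range.

## Working session

There is one attempt and no reset: what is moved stays moved. The work goes in short steps, Python scripts to look and compute and a tool call to move; the robot and the scene stay as the last step left them, time stands still between calls to the robot, and variables do not carry over. Pictures are saved under pics/ and viewed, and the job is handed in when it is done.

Besides the shell and the picture viewer there is one more tool, called after "Call:" as name(argument=value, ...) on one line, values as JSON. carry_out: Moves the arm, as the interface text tells. Its arguments: {"type":"object","properties":{"rows":{"type":"array","items":{"type":"array"}}},"required":["rows"]}

```bash
ls; mkdir -p pics
python3 - <<'E'
from workcell import readout, imaging
import cv2
print(readout.get_obs())
for n in ["scene","side","wrist"]:
    print(n,imaging.camera_params(n))
    cv2.imwrite(f"pics/{n}0.png",imaging.get_image(n)[:,:,::-1])
E
```

```text
pics
{'t': 0.0, 'qpos': array([-1.33401974e+00,  4.23875346e-01,  1.63068463e+00, -3.25614383e-05,
        1.08858394e+00, -1.90140211e-02]), 'qvel': array([-0.00040927, -0.00046688,  0.001487  , -0.00104318, -0.00014396,
        0.00043214]), 'joint_torque': array([ 1.07590087e-03, -5.44625866e+01, -2.73662120e+01,  6.44524419e-02,
        2.28602701e-02, -1.43509806e-04]), 'ee_pos': array([ 157.99550486, -604.07130425,  187.18229992]), 'orientation': array([-3.11440440e+00, -4.00527721e-01,  3.09665451e-04]), 'ft_force': array([-0.29487882, -0.57834266, -0.41174282]), 'moment': array([ 0.02643619, -0.00686157, -0.00796735]), 'width': 87.61165729340271}
scene {'fx': 393.299562861235, 'fy': 393.299562861235, 'cx': 273.07467299605645, 'cy': 207.76903890483842, 'rvec': array([ 0.90501726, -2.64326254,  0.91820548]), 'tvec': array([463.00418278, 360.75710069, 708.91946553])}
side {'fx': 499.344740520349, 'fy': 499.344740520349, 'cx': 279.0821868459335, 'cy': 217.0466013878243, 'rvec': array([ 2.15694124, -0.62183235,  0.28811922]), 'tvec': array([-502.46716032,  262.77192105,  739.5627119 ])}
wrist {'fx': 327.3444829167861, 'fy': 327.3444829167861, 'cx': 279.73593232592793, 'cy': 208.33205049671895, 'T_tool_cam': array([[ 1.53829598e-05, -9.59058664e-01, -2.83207482e-01,
         7.65600124e+01],
       [ 9.99999808e-01, -1.60833547e-04,  5.98966393e-04,
         7.00234206e-01],
       [-6.19993173e-04, -2.83207437e-01,  9.59058478e-01,
        -1.97108472e+02],
       [ 0.00000000e+00,  0.00000000e+00,  0.00000000e+00,
         1.00000000e+00]])}
```

View pics/scene0.png

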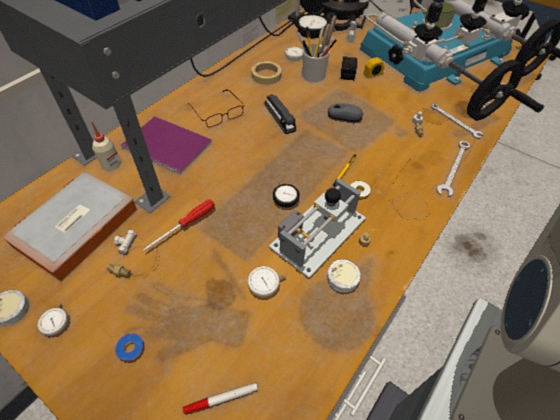

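View pics/side0.png

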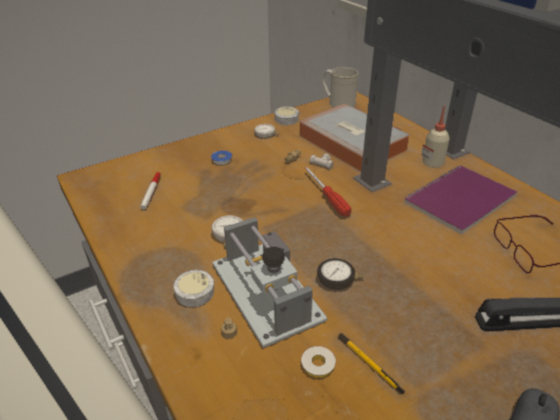

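View pics/wrist0.png

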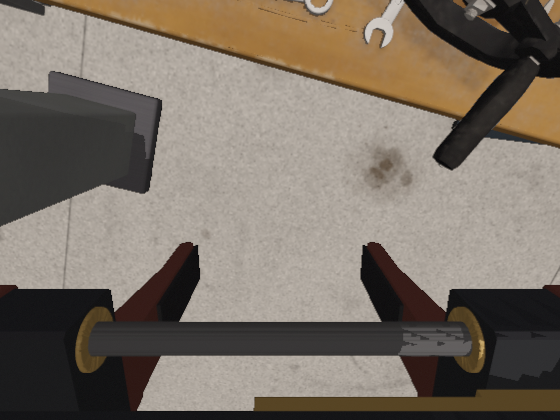

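The scene view shows the jig near (320,230) with its black cap at about (333,196). In the side view the cap is at (273,257), and the bystanders are close around the jig. I'll zoom in.

```bash
cat > h.py <<'E'
import numpy as np, cv2
from workcell import readout, imaging
from scipy.spatial.transform import Rotation as R
def ray(n,px,obs=None):
    p=imaging.camera_params(n)
    d=np.array([(px[0]-p['cx'])/p['fx'],(px[1]-p['cy'])/p['fy'],1.])
    if n=='wrist':
        o=obs or readout.get_obs()
        Rw=R.from_rotvec(o['orientation']).as_matrix()
        T=p['T_tool_cam']
        return Rw@T[:3,3]+o['ee_pos'], Rw@T[:3,:3]@d
    Rm=R.from_rotvec(p['rvec']).as_matrix()
    return -Rm.T@p['tvec'], Rm.T@d
def onz(n,px,z,obs=None):
    o,d=ray(n,px,obs); return o+d*(z-o[2])/d[2]
def tri(a,b):
    A=np.zeros((3,3));c=np.zeros(3)
    for o,d in (a,b):
        d=d/np.linalg.norm(d);P=np.eye(3)-np.outer(d,d);A+=P;c+=P@o
    return np.linalg.solve(A,c)
def proj(n,X):
    p=imaging.camera_params(n)
    K=np.array([[p['fx'],0,p['cx']],[0,p['fy'],p['cy']],[0,0,1]])
    return cv2.projectPoints(np.array(X,float).reshape(-1,3),p['rvec'],p['tvec'],K,None)[0].reshape(-1,2)
def crop(f,x0,y0,x1,y1,s,out):
    im=cv2.imread(f)[y0:y1,x0:x1]; cv2.imwrite(out,cv2.resize(im,None,fx=s,fy=s,interpolation=cv2.INTER_CUBIC))
E
python3 - <<'E'
from h import *
crop('pics/scene0.png',260,165,380,285,5,'pics/sc1.png')
crop('pics/side0.png',205,210,335,350,4,'pics/si1.png')
print(tri(ray('scene',(333,192)),ray('side',(273,253))))
print(onz('scene',(333,192),122),onz('side',(273,253),122))
E
```

```text
[ 510.02031284 -116.16583086  122.20713563]
[ 510.45926839 -116.48392721  122.        ] [ 509.74116928 -116.06504536  122.        ]
```

View pics/sc1.png

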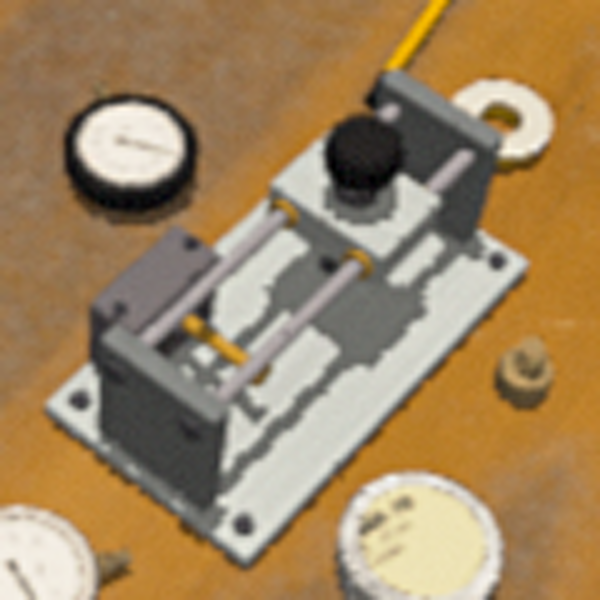

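View pics/si1.png

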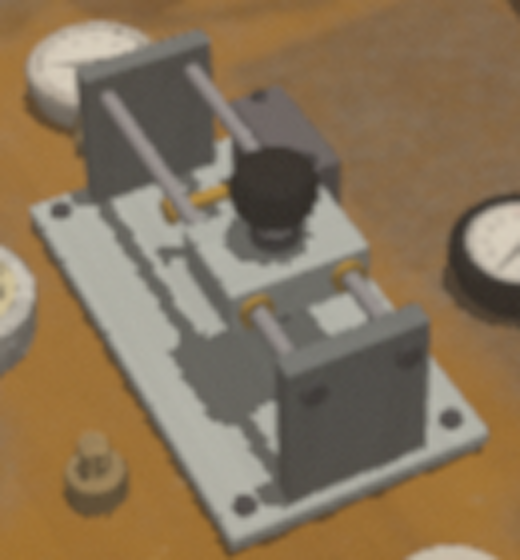

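Run:
```python
from h import *
S=lambda u,v:(260+u/5-.5,165+v/5-.5)
D=lambda u,v:(205+u/4-.5,210+v/4-.5)
a=[onz('scene',S(*p),12) for p in [(45,406),(245,558),(528,260)]]
# side: (33,208)=(-60,+110); (235,545)=(-60,-110);(488,434)=(+60,-110)
b=[onz('side',D(*p),12) for p in [(33,208),(235,546),(488,434)]]
print(np.round(a,1),np.round(b,1))
pts=[( 60,110,a[0]),(-60,110,a[1]),(-60,-110,a[2]),(-60,110,b[0]),(-60,-110,b[1]),(60,-110,b[2])]
L=np.array([[p[0],p[1]] for p in pts]);W=np.array([p[2][:2] for p in pts])
lc,wc=L.mean(0),W.mean(0)
H=(L-lc).T@(W-wc);yaw=np.arctan2(H[0,1]-H[1,0],H[0,0]+H[1,1])
Rm=np.array([[np.cos(yaw),-np.sin(yaw)],[np.sin(yaw),np.cos(yaw)]])
t=wc-Rm@lc
print('jig',t,np.degrees(yaw),yaw);print((L@Rm.T+t-W).round(1))
# cap : tri
cap=tri(ray('scene',S(364,143)),ray('side',D(275,180)))
print('cap',cap,'jig',Rm.T@(cap[:2]-t))
stA=[onz('scene',S(*p),40) for p in [(192,322),(262,372)]]
stB=[onz('side',D(*p),40) for p in [(168,212),(228,190)]]
for s in stA+stB: print('stud',(Rm.T@(s[:2]-t)).round(1))
```

```text
[[ 579.3   23.9   12. ]
 [ 462.8   31.9   12. ]
 [ 445.8 -186.8   12. ]] [[ 463.3   31.    12. ]
 [ 444.9 -188.9   12. ]
 [ 562.7 -196.    12. ]]
jig [513.07214235 -82.36192842] -4.369803447672737 -0.07626745782688901
[[ 2.  -1.1]
 [-1.1  0. ]
 [-0.9 -0.7]
 [-1.6  0.9]
 [-0.1  1.5]
 [ 1.8 -0.6]]
cap [ 510.81231632 -115.63730554  118.28960858] jig [  0.28211201 -33.35083131]
stud [26.9 45.6]
stud [-13.8  45.5]
stud [-14.4  48.4]
stud [15.8 48.8]
```

Run:
```python
from h import *
for px in [(475,115),(505,80),(540,105),(560,60),(362,45),(450,85),(350,300),(420,130)]:
    print(px,[onz('scene',px,z).round(0)[:2] for z in (0,100,200)])
o=readout.get_obs();M=R.from_rotvec(o['orientation']).as_matrix();print(M.round(3))
print(proj('scene',[o['ee_pos'],[510,-116,122]]))
```

```text
(475, 115) [array([ 374., -754.]), array([ 362., -604.]), array([ 350., -454.])]
(505, 80) [array([  360., -1001.]), array([ 350., -819.]), array([ 339., -637.])]
(540, 105) [array([ 228., -933.]), array([ 235., -760.]), array([ 241., -587.])]
(560, 60) [array([  243., -1252.]), array([  248., -1037.]), array([ 252., -823.])]
(362, 45) [array([ 853., -893.]), array([ 779., -725.]), array([ 705., -557.])]
(450, 85) [array([ 496., -856.]), array([ 469., -693.]), array([ 441., -530.])]
(350, 300) [array([364.,  19.]), array([353.,  69.]), array([342., 119.])]
(420, 130) [array([ 479., -582.]), array([ 453., -454.]), array([ 428., -326.])]
[[ 0.967  0.253 -0.   ]
 [ 0.253 -0.967  0.001]
 [ 0.    -0.001 -1.   ]]
[[576.38646061 119.61218747]
 [333.06005293 192.23192227]]
```

Run:
```python
from h import *
from scipy.interpolate import interp1d
o=readout.get_obs();M0=R.from_rotvec(o['orientation']);p0=o['ee_pos']
wp=np.array([p0,[200,-500,230],[330,-300,230],[510.5,-115.7,200]])
s=np.r_[0,np.cumsum(np.linalg.norm(np.diff(wp,axis=0),axis=1))]
N=22
f=interp1d(s,wp,axis=0)
u=np.linspace(0,1,N+1); P=f(s[-1]*u)
W=-(np.pi/180*70.97)
M=M0;out=[]
for i in range(N):
    d=M.inv().apply(P[i+1]-P[i])/1000
    w=W/18 if 2<=i<20 else 0
    out.append([[round(x,4) for x in d],[0,0,round(w,4)],1]); M=M*R.from_rotvec([0,0,w])
print(s,out[:12]);print(out[12:])
```

```text
[  0.         120.152231   358.68943983 618.39454182] [[[np.float64(0.0157), np.float64(-0.0211), np.float64(-0.0099)], [0, 0, 0], 1], [[np.float64(0.0157), np.float64(-0.0211), np.float64(-0.0099)], [0, 0, 0], 1], [[np.float64(0.0157), np.float64(-0.0211), np.float64(-0.0099)], [0, 0, -0.0688], 1], [[np.float64(0.0171), np.float64(-0.02), np.float64(-0.0099)], [0, 0, -0.0688], 1], [[np.float64(0.0219), np.float64(-0.0167), np.float64(-0.0027)], [0, 0, -0.0688], 1], [[np.float64(0.0242), np.float64(-0.0143), np.float64(0.0)], [0, 0, -0.0688], 1], [[np.float64(0.0251), np.float64(-0.0126), np.float64(0.0)], [0, 0, -0.0688], 1], [[np.float64(0.0259), np.float64(-0.0108), np.float64(0.0)], [0, 0, -0.0688], 1], [[np.float64(0.0266), np.float64(-0.009), np.float64(0.0)], [0, 0, -0.0688], 1], [[np.float64(0.0272), np.float64(-0.0071), np.float64(0.0)], [0, 0, -0.0688], 1], [[np.float64(0.0276), np.float64(-0.0053), np.float64(0.0)], [0, 0, -0.0688], 1], [[np.float64(0.0279), np.float64(-0.0033), np.float64(0.0)], [0, 0, -0.0688], 1]]
[[[np.float64(0.028), np.float64(-0.0001), np.float64(0.0008)], [0, 0, -0.0688], 1], [[np.float64(0.0273), np.float64(0.006), np.float64(0.0033)], [0, 0, -0.0688], 1], [[np.float64(0.0268), np.float64(0.0079), np.float64(0.0033)], [0, 0, -0.0688], 1], [[np.float64(0.0262), np.float64(0.0097), np.float64(0.0033)], [0, 0, -0.0688], 1], [[np.float64(0.0255), np.float64(0.0115), np.float64(0.0033)], [0, 0, -0.0688], 1], [[np.float64(0.0246), np.float64(0.0132), np.float64(0.0033)], [0, 0, -0.0688], 1], [[np.float64(0.0236), np.float64(0.0149), np.float64(0.0033)], [0, 0, -0.0688], 1], [[np.float64(0.0226), np.float64(0.0164), np.float64(0.0033)], [0, 0, -0.0688], 1], [[np.float64(0.0214), np.float64(0.018), np.float64(0.0033)], [0, 0, 0], 1], [[np.float64(0.0214), np.float64(0.018), np.float64(0.0033)], [0, 0, 0], 1]]
```

Call:
carry_out(rows=[[[0.0157, -0.0211, -0.0099], [0, 0, 0], 1], [[0.0157, -0.0211, -0.0099], [0, 0, 0], 1], [[0.0157, -0.0211, -0.0099], [0, 0, -0.0688], 1], [[0.0171, -0.02, -0.0099], [0, 0, -0.0688], 1], [[0.0219, -0.0167, -0.0027], [0, 0, -0.0688], 1], [[0.0242, -0.0143, 0], [0, 0, -0.0688], 1], [[0.0251, -0.0126, 0], [0, 0, -0.0688], 1], [[0.0259, -0.0108, 0], [0, 0, -0.0688], 1], [[0.0266, -0.009, 0], [0, 0, -0.0688], 1], [[0.0272, -0.0071, 0], [0, 0, -0.0688], 1], [[0.0276, -0.0053, 0], [0, 0, -0.0688], 1], [[0.0279, -0.0033, 0], [0, 0, -0.0688], 1]])

```text
t: 1.15
ee_pos: [318.9, -317.0, 230.2]
orientation: [-2.796, -1.433, -0.0]
ft_force: [0.3, -0.3, 0.1]
width: 11.3
```

Call:
carry_out(rows=[[[0.028, 0, 0.0008], [0, 0, -0.0688], 1], [[0.0273, 0.006, 0.0033], [0, 0, -0.0688], 1], [[0.0268, 0.0079, 0.0033], [0, 0, -0.0688], 1], [[0.0262, 0.0097, 0.0033], [0, 0, -0.0688], 1], [[0.0255, 0.0115, 0.0033], [0, 0, -0.0688], 1], [[0.0246, 0.0132, 0.0033], [0, 0, -0.0688], 1], [[0.0236, 0.0149, 0.0033], [0, 0, -0.0688], 1], [[0.0226, 0.0164, 0.0033], [0, 0, -0.0688], 1], [[0.0214, 0.018, 0.0033], [0, 0, 0], 1], [[0.0214, 0.018, 0.0033], [0, 0, 0], 1], [[0, 0, 0], [0, 0, 0], 1], [[0, 0, 0], [0, 0, 0], 1]])

```text
t: 2.15
ee_pos: [511.1, -115.2, 199.2]
orientation: [-2.302, -2.137, 0.001]
ft_force: [-0.6, 0.4, 0.4]
width: 0.7
```

Run:
```python
from h import *
o=readout.get_obs();print(o)
im=imaging.get_image('wrist')[:,:,::-1];cv2.imwrite('pics/w1.png',im)
import pickle;pickle.dump(o,open('o1.pkl','wb'))
```

```text
{'t': 2.15, 'qpos': array([-2.44273772e-01,  2.61555794e-01,  1.84124456e+00, -1.73768954e-04,
        1.03984938e+00, -1.70034783e-01]), 'qvel': array([-0.03515301, -0.01901874,  0.02127677, -0.00793391,  0.00485001,
       -0.00918828]), 'joint_torque': array([  1.18091606, -42.83659816, -27.07251191,   0.18237542,
        -0.08456441,   0.14558025]), 'ee_pos': array([ 511.12998866, -115.18885125,  199.24455783]), 'orientation': array([-2.30166810e+00, -2.13702602e+00,  1.10429361e-03]), 'ft_force': array([-0.5806772 ,  0.41028282,  0.38216465]), 'moment': array([-0.11099661, -0.08791929,  0.00173824]), 'width': 0.6524067305600632}
```

View pics/w1.png

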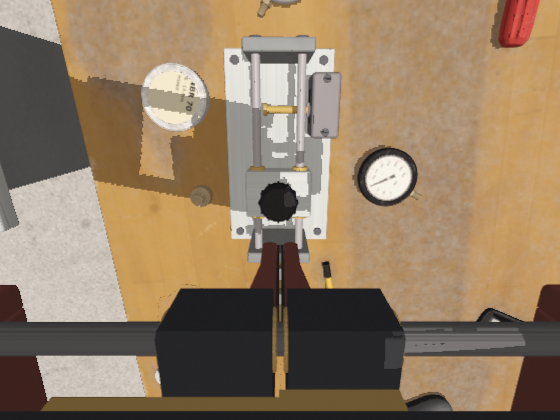

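The wrist view shows the cap at (278,202), the stud at (262–297,109), and plate corners at (225,48), (335,48), (327,239) and (233,239).

Run:
```python
from h import *
import pickle;o=pickle.load(open('o1.pkl','rb'))
crop('pics/w1.png',215,30,345,250,3,'pics/w1c.png')
L=np.array([(-60,110),(60,110),(60,-110),(-60,-110)])
W=np.array([onz('wrist',p,12,o)[:2] for p in [(225,48),(334.5,48),(327,239),(233,239)]])
lc,wc=L.mean(0),W.mean(0)
H=(L-lc).T@(W-wc);yaw=np.arctan2(H[0,1]-H[1,0],H[0,0]+H[1,1])
c,s=np.cos(yaw),np.sin(yaw);Rm=np.array([[c,-s],[s,c]]);t=wc-Rm@lc
print(t,np.degrees(yaw),(L@Rm.T+t-W).round(1))
J=lambda p,z:(Rm.T@(onz('wrist',p,z,o)[:2]-t)).round(1)
print('cap',onz('wrist',(278,202),112,o),J((278,202),112))
for p in [(263,109.5),(280,109.5),(295,110)]: print('stud',J(p,40))
hsv=cv2.cvtColor(cv2.imread('pics/w1.png'),cv2.COLOR_BGR2GRAY)
m=(hsv[175:225,250:305]<45).astype(np.uint8);n,l,st,ce=cv2.connectedComponentsWithStats(m)
for i in range(1,n): print(st[i]+[250,175,0,0,0],ce[i]+[250,175])
print('tool yaw',np.degrees(np.arctan2(*R.from_rotvec(o['orientation']).as_matrix()[[1,0],0])))
```

```text
[512.66682584 -82.98194881] -4.182397397686017 [[-1.4  0.5]
 [ 1.5  0.4]
 [ 0.7 -0.5]
 [-0.9 -0.4]]
cap [ 508.5158861  -116.48934164  112.        ] [ -1.7 -33.7]
stud [-17.5  46.5]
stud [ 0.2 46.4]
stud [15.8 45.9]
[259 182  39  40 988] [276.41902834 201.8917004 ]
tool yaw 85.7514641831959
```

View pics/w1c.png

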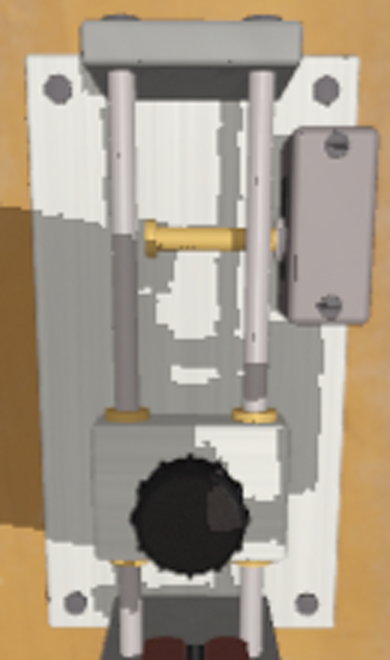

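Call:
carry_out(rows=[[[0, 0, 0.02], [0, 0, 0], 1], [[0, 0, 0.03], [0, 0, 0], 1], [[0, 0, 0.02], [0, 0, 0], 1], [[0, 0, 0.003], [0, 0, 0], 1], [[0, 0, 0], [0, 0, 0], 1], [[0, 0, 0], [0, 0, 0], 1], [[0, 0, 0], [0, 0, 0], 1], [[0, 0, 0], [0, 0, 0], 1]])

```text
t: 2.87
ee_pos: [511.9, -116.6, 128.2]
orientation: [2.304, 2.133, 0.002]
ft_force: [0.4, 0.1, 0.7]
width: 0.3
```

Run:
```python
from h import *
o=readout.get_obs();print(o['t'],o['ee_pos'],o['ft_force'],o['moment'])
cv2.imwrite('pics/w2.png',imaging.get_image('wrist')[:,:,::-1]);cv2.imwrite('pics/s2.png',imaging.get_image('side')[:,:,::-1])
crop('pics/s2.png',205,180,335,310,5,'pics/s2c.png')
```

```text
2.8667 [ 511.86490622 -116.5706617   128.23242912] [0.41535644 0.07407577 0.70786183] [-0.06644753 -0.07200901 -0.00467593]
```

View pics/s2c.png

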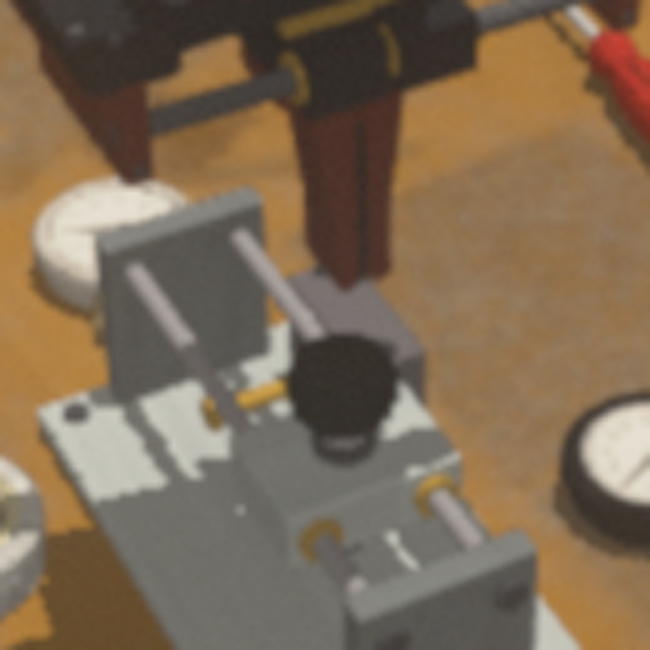

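View pics/w2.png

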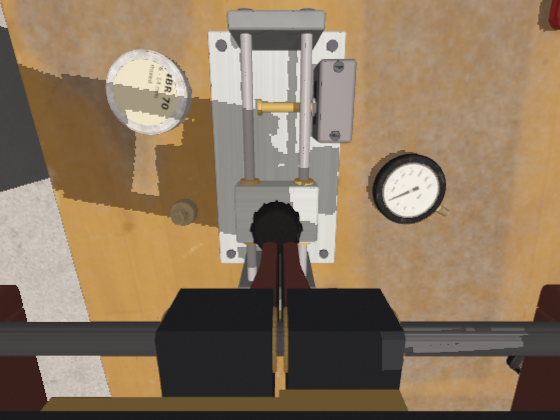

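Run:
```python
from h import *
print((proj('side',[[511.9,-116.6,128.2],[510,-116,122],[510,-116,102],[510,-116,140]])-[205,180])*5)
print((proj('scene',[[511.9,-116.6,128.2],[510,-116,122]])))
cv2.imwrite('pics/sc3.png',imaging.get_image('scene')[:,:,::-1])
crop('pics/sc3.png',280,140,380,240,6,'pics/sc3c.png')
```

```text
[[346.29579541 348.90526667]
 [340.58830625 364.59217451]
 [341.8249305  410.75553067]
 [339.44236837 321.81415276]]
[[332.83956291 189.80597807]
 [333.06005293 192.23192227]]
```

View pics/sc3c.png

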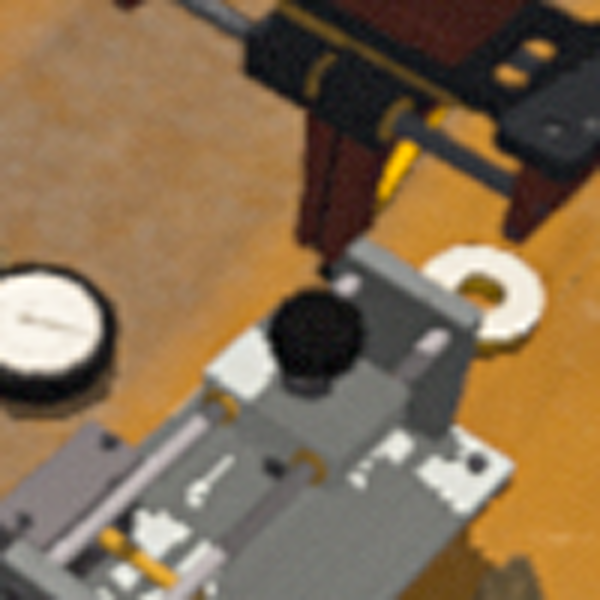

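Run:
```python
from h import *
print(tri(ray('scene',(280+325/6,140+255/6)),ray('side',(205+345/5,180+288/5))))
c='pics/sc3.png'
crop('pics/w2.png',220,170,340,290,5,'pics/w2c.png')
```

```text
[ 512.124679   -115.94588687  152.68950643]
```

View pics/w2c.png

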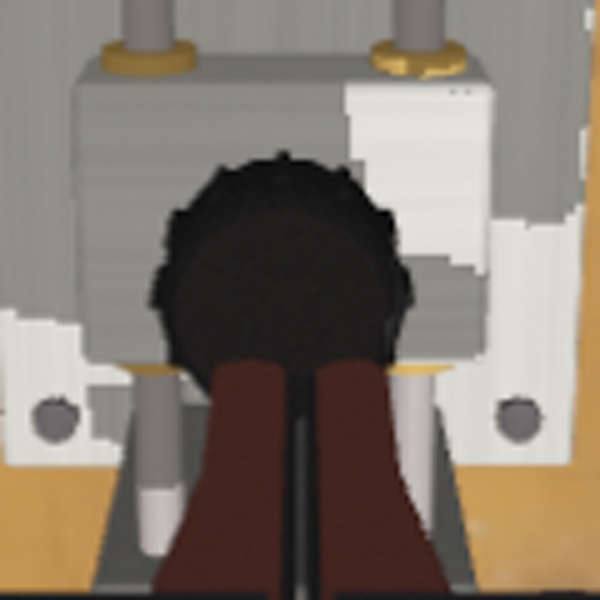

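Triangulating the visible fingertips puts them at about z=152, but the reported TCP is at 128. I'll descend by feel and watch the force.

Call:
carry_out(rows=[[[-0.0005, -0.001, 0.002], [0, 0, 0], 1], [[0, 0, 0.002], [0, 0, 0], 1], [[0, 0, 0.002], [0, 0, 0], 1], [[0, 0, 0.001], [0, 0, 0], 1], [[0, 0, 0.001], [0, 0, 0], 1], [[0, 0, 0], [0, 0, 0], 1], [[0, 0, 0], [0, 0, 0], 1]])

```text
t: 3.6
ee_pos: [509.9, -116.5, 118.6]
orientation: [-2.305, -2.135, 0.0]
ft_force: [0.0, -1.5, 1.2]
width: 0.2
```

Run:
```python
from h import *
o=readout.get_obs();print(o['t'],o['ee_pos'],o['ft_force'],o['moment'])
cv2.imwrite('pics/s4.png',imaging.get_image('side')[:,:,::-1])
crop('pics/s4.png',205,180,335,310,5,'pics/s4c.png')
o=readout.get_obs();print(o['t'],o['ee_pos'],o['ft_force'],o['moment'])
```

```text
3.6 [ 509.8792548  -116.48766217  118.64915822] [ 0.04100864 -1.46401146  1.20226103] [-0.0211252  -0.06153169  0.00940243]
3.65 [ 509.92993484 -116.50855861  118.73193938] [-0.29732159  0.05832252 -0.34282495] [-0.07561352 -0.04427757  0.00317015]
```

View pics/s4c.png

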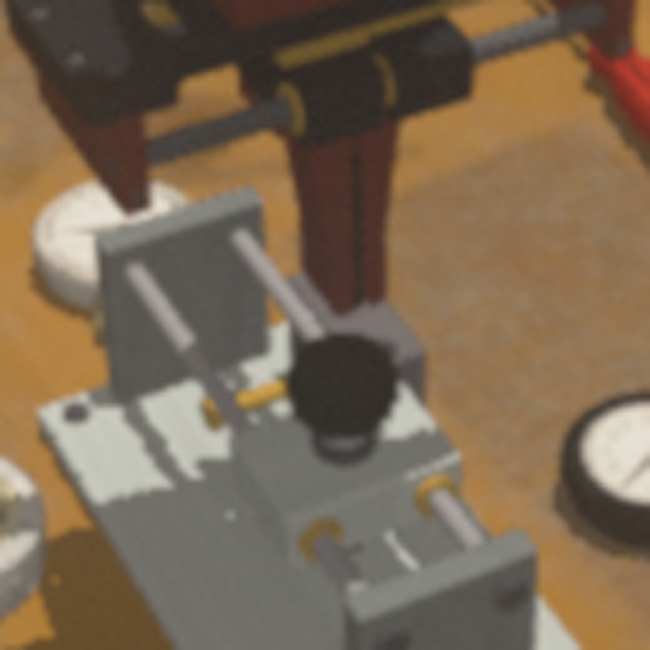

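Call:
carry_out(rows=[[[0, 0, 0.003], [0, 0, 0], 1], [[0, 0, 0.003], [0, 0, 0], 1], [[0, 0, 0.003], [0, 0, 0], 1], [[0, 0, 0.003], [0, 0, 0], 1], [[0, 0, 0], [0, 0, 0], 1], [[0, 0, 0], [0, 0, 0], 1]])

```text
t: 4.15
ee_pos: [509.7, -116.5, 106.5]
orientation: [-2.304, -2.134, 0.001]
ft_force: [0.4, -0.2, -0.5]
width: 0.3
```

```bash
cat > look.py <<'E'
from h import *
import sys
k=sys.argv[1]
F=[]
for n in ['side','scene','side']:
    o=readout.get_obs();F.append(o['ft_force'])
    im=imaging.get_image(n)[:,:,::-1];cv2.imwrite(f'pics/{n}{k}.png',im)
o=readout.get_obs();F.append(o['ft_force']);print(o['t'],o['ee_pos'].round(2),np.round(F,1).tolist(),np.mean(F,0).round(2),'side mom',o['moment'].round(3))
a=cv2.resize(cv2.imread(f'pics/side{k}.png')[210:300,215:310],None,fx=4,fy=4,interpolation=cv2.INTER_CUBIC)
b=cv2.resize(cv2.imread(f'pics/scene{k}.png')[160:250,280:375],None,fx=4,fy=4,interpolation=cv2.INTER_CUBIC)
cv2.imwrite(f'pics/both{k}.png',np.hstack([a,b]))
E
python3 look.py 5
```

```text
4.3 [ 510.01 -116.52  106.85] [[0.4, -0.2, -0.5], [-0.2, 1.6, 0.1], [-0.0, -0.2, 0.8], [0.6, -0.2, 0.3]] [0.18 0.25 0.18] side mom [-0.043 -0.095 -0.013]
```

View pics/both5.png

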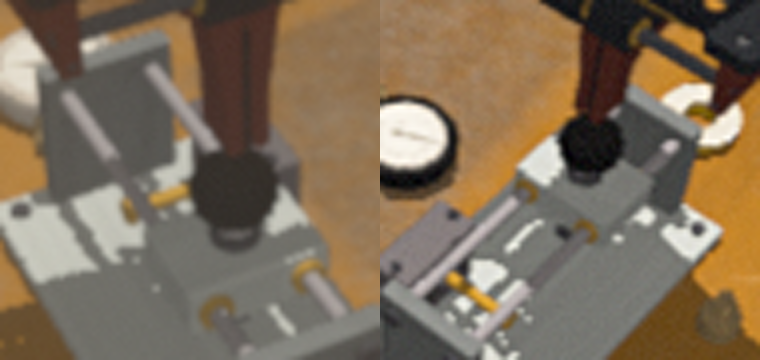

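Call:
carry_out(rows=[[[0, 0, 0.002], [0, 0, 0], 1], [[0, 0, 0.002], [0, 0, 0], 1], [[0, 0, 0.002], [0, 0, 0], 1], [[0, 0, 0.002], [0, 0, 0], 1], [[0, 0, 0.001], [0, 0, 0], 1], [[0, 0, 0.001], [0, 0, 0], 1], [[0, 0, 0], [0, 0, 0], 1], [[0, 0, 0], [0, 0, 0], 1]])

```text
t: 4.97
ee_pos: [509.9, -116.5, 96.7]
orientation: [-2.305, -2.135, 0.0]
ft_force: [-1.0, -0.2, -0.3]
width: 0.3
```

```bash
python3 look.py 6
```

```text
5.1167 [ 510.01 -116.53   96.86] [[-1.0, -0.2, -0.3], [0.2, -0.3, -0.9], [-0.1, 0.9, 0.3], [0.5, 0.3, -0.3]] [-0.1   0.19 -0.28] side mom [-0.024 -0.03   0.008]
```

View pics/both6.png

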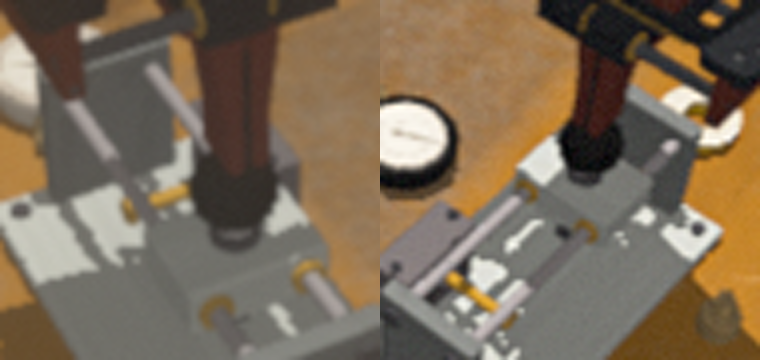

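Call:
carry_out(rows=[[[0, 0, 0.001], [0, 0, 0], 1], [[0, 0, 0.001], [0, 0, 0], 1], [[0, 0, 0.001], [0, 0, 0], 1], [[0, 0, 0.001], [0, 0, 0], 1], [[0, 0, 0.001], [0, 0, 0], 1], [[0, 0, 0], [0, 0, 0], 1], [[0, 0, 0], [0, 0, 0], 1]])

```text
t: 5.7
ee_pos: [509.9, -116.5, 91.7]
orientation: [-2.305, -2.135, 0.0]
ft_force: [-0.3, 0.5, 0.2]
width: 0.6
```

```bash
python3 look.py 7
```

```text
5.85 [ 509.97 -116.52   91.81] [[-0.3, 0.5, 0.2], [-0.2, -0.3, -0.2], [0.3, -0.2, -0.4], [0.0, -0.3, -0.5]] [-0.03 -0.11 -0.25] side mom [-0.015 -0.029  0.001]
```

View pics/both7.png

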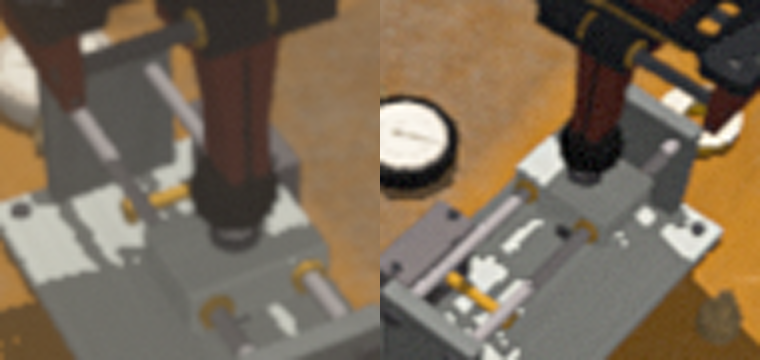

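Run:
```python
from h import *
g=tri(ray('scene',(365.5,192.5)),ray('side',(233.7,237.5)));print(g)
crop('pics/side7.png',160,160,320,300,5,'pics/side7c.png')
print(proj('side',[[510,-116.5,z] for z in (92,112,116,120,122)]), proj('scene',[[510,-116.5,z] for z in (92,112,116,120,122)]))
```

```text
[ 442.44021233 -111.26969565  178.8378529 ]
[[273.64523644 266.84189752]
 [273.403974   257.74742802]
 [273.35483476 255.89510803]
 [273.30539359 254.03140641]
 [273.28055891 253.09525464]] [[331.42639319 200.76246525]
 [332.58645296 195.03632115]
 [332.82353881 193.86604716]
 [333.06235927 192.687211  ]
 [333.18242594 192.09455269]]
```

View pics/side7c.png

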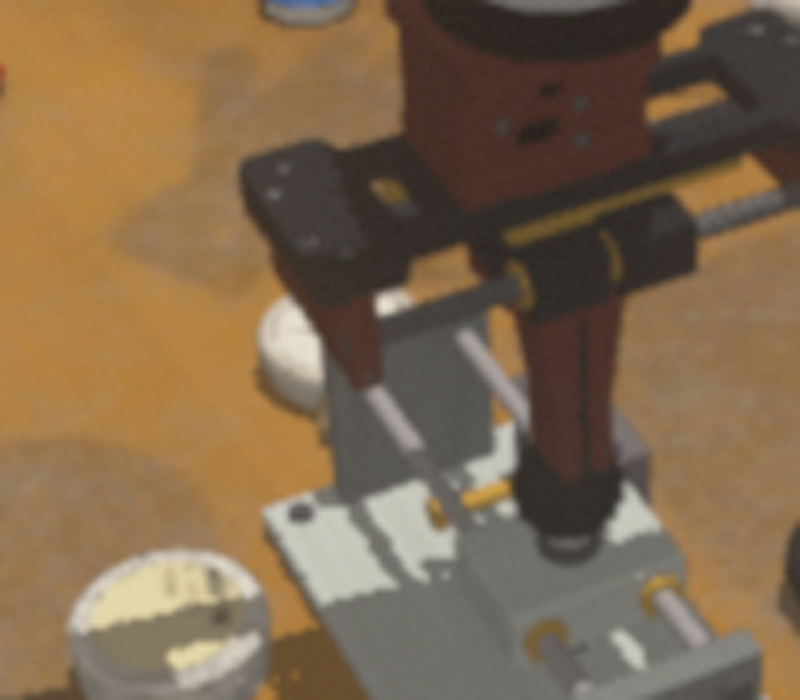

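Call:
carry_out(rows=[[[0, 0, 0.001], [0, 0, 0], 1], [[0, 0, 0.001], [0, 0, 0], 1], [[0, 0, 0.001], [0, 0, 0], 1], [[0, 0, 0], [0, 0, 0], 1], [[0, 0, 0], [0, 0, 0], 1]])

```text
t: 6.27
ee_pos: [509.8, -116.5, 88.7]
orientation: [-2.305, -2.135, 0.0]
ft_force: [-0.6, 0.7, 0.5]
width: 0.3
```

```bash
python3 look.py 8
python3 - <<'E'
import cv2
for k in ['0','6','7','8']:
    g=cv2.imread(f'pics/side{k}.png',0); print(k,g[246:278,272:276].mean(1).astype(int).tolist())
E
```

```text
6.4167 [ 509.92 -116.49   88.78] [[-0.6, 0.7, 0.5], [-0.1, -0.1, -0.1], [-0.2, -0.8, -0.0], [0.1, 0.2, -0.6]] [-0.21  0.   -0.04] side mom [-0.046 -0.088 -0.016]
0 [87, 60, 55, 55, 55, 56, 56, 55, 55, 56, 56, 56, 55, 53, 50, 48, 48, 48, 48, 49, 50, 67, 85, 80, 62, 61, 69, 87, 103, 128, 160, 173]
6 [58, 58, 57, 58, 57, 57, 57, 53, 48, 48, 48, 47, 47, 47, 48, 48, 47, 47, 47, 46, 50, 71, 92, 87, 64, 63, 73, 95, 109, 110, 110, 111]
7 [57, 57, 58, 58, 58, 57, 57, 58, 58, 55, 51, 49, 48, 48, 47, 46, 47, 47, 47, 46, 49, 70, 92, 86, 65, 63, 73, 95, 109, 110, 110, 111]
8 [57, 58, 58, 57, 57, 58, 57, 59, 57, 58, 57, 53, 48, 48, 48, 47, 47, 47, 46, 46, 49, 70, 92, 87, 65, 63, 73, 95, 109, 110, 110, 111]
```

Call:
carry_out(rows=[[[0, 0, 0.001], [0, 0, 0], 1], [[0, 0, 0.001], [0, 0, 0], 1], [[0, 0, 0.001], [0, 0, 0], 1], [[0, 0, 0], [0, 0, 0], 1], [[0, 0, 0], [0, 0, 0], 1]])

```text
t: 6.83
ee_pos: [510.0, -116.5, 85.8]
orientation: [2.305, 2.135, 0.0]
ft_force: [0.1, -0.3, 0.7]
width: 0.7
```

```bash
python3 look.py 9
python3 - <<'E'
import cv2
from h import *
print(proj('side',[[510,-126.5,z] for z in (112,116,120,122)]))
for k in ['6','7','8','9']:
    g=cv2.imread(f'pics/side{k}.png',0); print(k,g[246:278,272:276].mean(1).astype(int).tolist())
E
```

```text
6.9833 [ 510.03 -116.54   85.84] [[0.1, -0.3, 0.7], [-0.0, -0.2, 1.5], [1.0, -0.2, 0.6], [0.4, -0.8, 1.0]] [ 0.35 -0.35  0.94] side mom [-0.086 -0.173  0.036]
[[276.66700477 261.32778164]
 [276.62752561 259.47071054]
 [276.58780179 257.60213089]
 [276.56784742 256.66349189]]
6 [58, 58, 57, 58, 57, 57, 57, 53, 48, 48, 48, 47, 47, 47, 48, 48, 47, 47, 47, 46, 50, 71, 92, 87, 64, 63, 73, 95, 109, 110, 110, 111]
7 [57, 57, 58, 58, 58, 57, 57, 58, 58, 55, 51, 49, 48, 48, 47, 46, 47, 47, 47, 46, 49, 70, 92, 86, 65, 63, 73, 95, 109, 110, 110, 111]
8 [57, 58, 58, 57, 57, 58, 57, 59, 57, 58, 57, 53, 48, 48, 48, 47, 47, 47, 46, 46, 49, 70, 92, 87, 65, 63, 73, 95, 109, 110, 110, 111]
9 [57, 57, 56, 57, 57, 57, 59, 58, 58, 59, 58, 57, 55, 51, 47, 46, 46, 47, 46, 46, 46, 50, 70, 93, 87, 66, 74, 95, 109, 110, 110, 111]
```

View pics/both9.png

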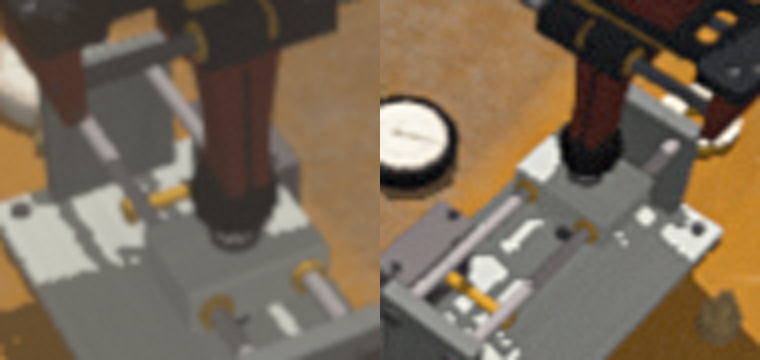

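Contact came at about ee z 87.8: the cap has dropped about 2 mm and Fz is about 1. The stop should therefore be at about 75.3.

Call:
carry_out(rows=[[[0, 0, 0.002], [0, 0, 0], 1], [[0, 0, 0.002], [0, 0, 0], 1], [[0, 0, 0.002], [0, 0, 0], 1], [[0, 0, 0.002], [0, 0, 0], 1], [[0, 0, 0], [0, 0, 0], 1], [[0, 0, 0], [0, 0, 0], 1], [[0, 0, 0], [0, 0, 0], 1]])

```text
t: 7.57
ee_pos: [510.0, -116.5, 77.8]
orientation: [2.305, 2.135, 0.0]
ft_force: [1.0, -1.2, 1.7]
width: 0.7
```

```bash
cat > col.py <<'E'
import cv2,sys
for k in sys.argv[1:]:
    g=cv2.imread(f'pics/side{k}.png',0); print(k,g[262:280,272:276].mean(1).astype(int).tolist())
E
python3 look.py 10;python3 col.py 8 9 10
```

```text
7.7167 [ 510.03 -116.56   77.86] [[1.0, -1.2, 1.7], [1.2, -0.1, 0.8], [0.6, -0.3, 2.5], [1.0, 0.4, 1.9]] [ 0.95 -0.28  1.73] side mom [-0.054 -0.197 -0.018]
8 [47, 47, 46, 46, 49, 70, 92, 87, 65, 63, 73, 95, 109, 110, 110, 111, 113, 118]
9 [46, 47, 46, 46, 46, 50, 70, 93, 87, 66, 74, 95, 109, 110, 110, 111, 113, 118]
10 [54, 50, 48, 46, 46, 46, 47, 46, 47, 50, 69, 95, 109, 111, 110, 111, 114, 117]
```

Call:
carry_out(rows=[[[0, 0, 0.001], [0, 0, 0], 1], [[0, 0, 0.001], [0, 0, 0], 1], [[0, 0, 0.0005], [0, 0, 0], 1], [[0, 0, 0], [0, 0, 0], 1], [[0, 0, 0], [0, 0, 0], 1]])

```text
t: 8.13
ee_pos: [510.0, -116.5, 75.3]
orientation: [2.305, 2.135, 0.0]
ft_force: [0.8, 0.0, 2.2]
width: 0.5
```

```bash
python3 look.py 11;python3 col.py 10 11
```

```text
8.2833 [ 510.   -116.54   75.31] [[0.8, 0.0, 2.2], [1.2, -1.0, 2.2], [1.6, -1.3, 1.7], [0.7, -1.0, 1.2]] [ 1.07 -0.83  1.79] side mom [-0.09  -0.278  0.031]
10 [54, 50, 48, 46, 46, 46, 47, 46, 47, 50, 69, 95, 109, 111, 110, 111, 114, 117]
11 [57, 54, 49, 48, 46, 45, 47, 46, 46, 47, 53, 85, 109, 111, 111, 110, 114, 118]
```

Call:
carry_out(rows=[[[0, 0, 0.0005], [0, 0, 0], 1], [[0, 0, 0.0005], [0, 0, 0], 1], [[0, 0, 0], [0, 0, 0], 1], [[0, 0, 0], [0, 0, 0], 1]])

```text
t: 8.62
ee_pos: [510.1, -116.6, 75.0]
orientation: [2.305, 2.134, 0.0]
ft_force: [-1.3, -0.1, 9.4]
width: 0.2
```

```bash
python3 look.py 12;python3 col.py 11 12
```

```text
8.7667 [ 510.12 -116.56   74.96] [[-1.3, -0.1, 9.4], [-0.6, 0.2, 10.1], [-1.1, 0.2, 9.1], [-0.5, -0.5, 9.4]] [-0.87 -0.07  9.48] side mom [-0.033  0.116  0.007]
11 [57, 54, 49, 48, 46, 45, 47, 46, 46, 47, 53, 85, 109, 111, 111, 110, 114, 118]
12 [57, 55, 51, 47, 47, 47, 47, 46, 46, 47, 52, 85, 108, 110, 111, 111, 113, 118]
```

It's at the stop: Fz is 9.5 N and z has stalled at 75.0. I'll start the slide with the tool x axis along the jig's +y.

Call:
carry_out(rows=[[[0.0005, 0, 0], [0, 0, 0], 1], [[0.001, 0, 0], [0, 0, 0], 1], [[0.0015, 0, 0], [0, 0, 0], 1], [[0.002, 0, 0], [0, 0, 0], 1], [[0.002, 0, 0], [0, 0, 0], 1], [[0.002, 0, 0], [0, 0, 0], 1], [[0.002, 0, 0], [0, 0, 0], 1], [[0.002, 0, 0], [0, 0, 0], 1], [[0.001, 0, 0], [0, 0, 0], 1], [[0.001, 0, 0], [0, 0, 0], 1]])

```text
t: 9.6
ee_pos: [511.3, -101.7, 75.0]
orientation: [2.304, 2.135, 0.0]
ft_force: [-1.3, -1.2, 8.9]
width: 0.3
```

```bash
python3 look.py 13
```

```text
9.75 [ 511.3  -101.64   74.98] [[-1.3, -1.2, 8.9], [-1.0, -1.2, 9.2], [-0.9, -0.3, 9.6], [-0.9, -0.7, 8.9]] [-1.02 -0.84  9.14] side mom [-0.111  0.123 -0.03 ]
```

View pics/both13.png

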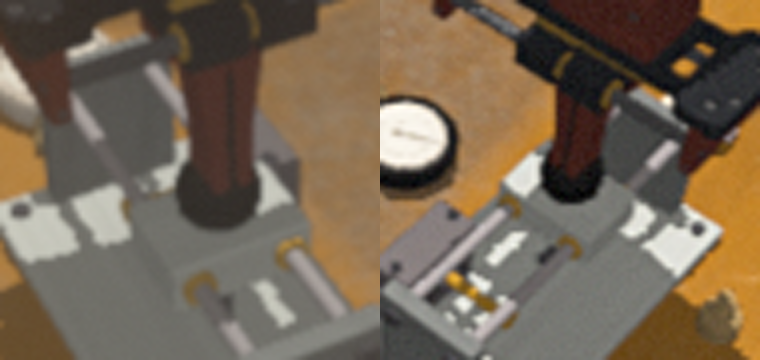

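The carriage follows the fingers with the cap still centred under them.

Call:
carry_out(rows=[[[0.001, 0, 0], [0, 0, 0], 1], [[0.002, 0, 0], [0, 0, 0], 1], [[0.0025, 0, 0], [0, 0, 0], 1], [[0.0025, 0, 0], [0, 0, 0], 1], [[0.0025, 0, 0], [0, 0, 0], 1], [[0.0025, 0, 0], [0, 0, 0], 1], [[0.0025, 0, 0], [0, 0, 0], 1], [[0.0025, 0, 0], [0, 0, 0], 1], [[0.0025, 0, 0], [0, 0, 0], 1], [[0.0025, 0, 0], [0, 0, 0], 1], [[0.002, 0, 0], [0, 0, 0], 1]])

```text
t: 10.67
ee_pos: [513.2, -76.7, 75.0]
orientation: [2.304, 2.135, 0.0]
ft_force: [-1.2, -1.5, 9.2]
width: 0.7
```

Call:
carry_out(rows=[[[0.002, 0, 0], [0, 0, 0], 1], [[0.002, 0, 0], [0, 0, 0], 1], [[0.002, 0, 0], [0, 0, 0], 1], [[0.002, 0, 0], [0, 0, 0], 1], [[0.002, 0, 0], [0, 0, 0], 1], [[0.002, 0, 0], [0, 0, 0], 1], [[0.001, 0, 0], [0, 0, 0], 1], [[0.001, 0, 0], [0, 0, 0], 1], [[0, 0, 0], [0, 0, 0], 1]])

```text
t: 11.42
ee_pos: [514.2, -62.7, 74.9]
orientation: [2.304, 2.135, 0.0]
ft_force: [-0.8, -0.2, 9.3]
width: 0.3
```

```bash
sed -i "s/\['side','scene','side'\]/['side','scene','wrist']/" look.py; python3 look.py 14;python3 - <<'E'
from h import *
crop('pics/wrist14.png',180,100,380,250,4,'pics/w14c.png')
E
```

```text
11.5667 [514.31 -62.71  74.97] [[-0.8, -0.2, 9.3], [-1.0, -0.2, 8.7], [-1.4, -0.6, 9.5], [-0.9, -0.5, 9.3]] [-1.01 -0.37  9.18] side mom [-0.083  0.089 -0.018]
```

View pics/both14.png

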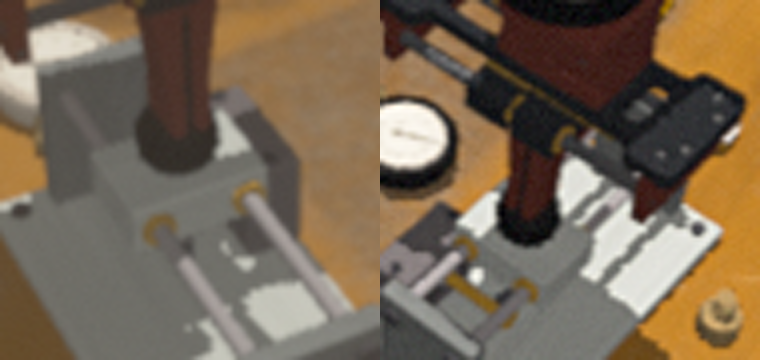

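View pics/w14c.png

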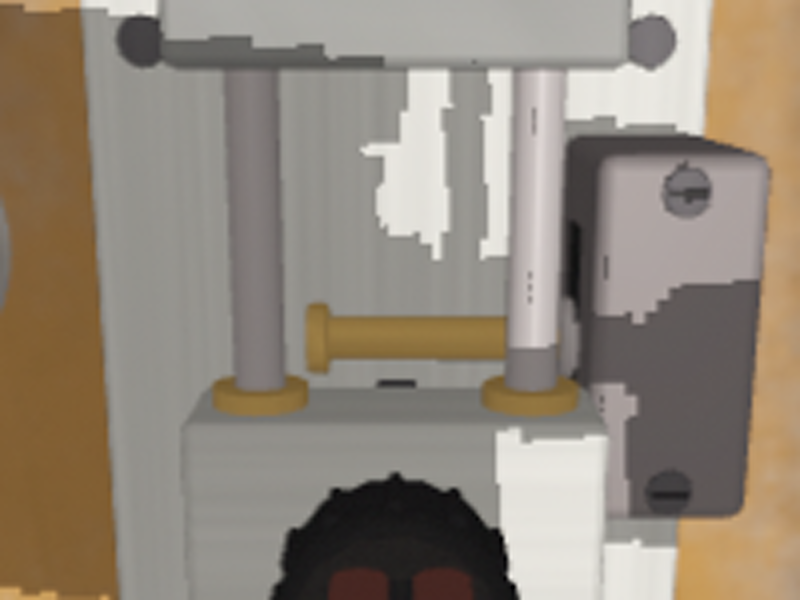

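The wrist view shows the hook's lip tip, dark, at px (279,196), just in front of the carriage. The stud axis is at row 184.5.

Run:
```python
from h import *
o=readout.get_obs()
t=np.array([512.67,-82.98]);yaw=np.radians(-4.25);c,s=np.cos(yaw),np.sin(yaw);Rm=np.array([[c,-s],[s,c]])
J=lambda p,z:(Rm.T@(onz('wrist',p,z,o)[:2]-t)).round(2)
print('probe',Rm.T@(o['ee_pos'][:2]-t))
print('lip',J((279,195.5),33.5),'near-edge',J((279,197),33.5))
for v in (179.3,184.4,189.5): print('stud',J((275,v),40), J((290,v),40))
crop('pics/wrist14.png',250,170,310,205,12,'pics/w14d.png')
```

```text
probe [ 0.13024484 20.33906798]
lip [-1.23 36.5 ] near-edge [-1.23 35.34]
stud [-4.06 50.19] [ 6.75 50.17]
stud [-4.08 46.44] [ 6.77 46.41]
stud [-4.11 42.66] [ 6.8  42.63]
```

View pics/w14d.png

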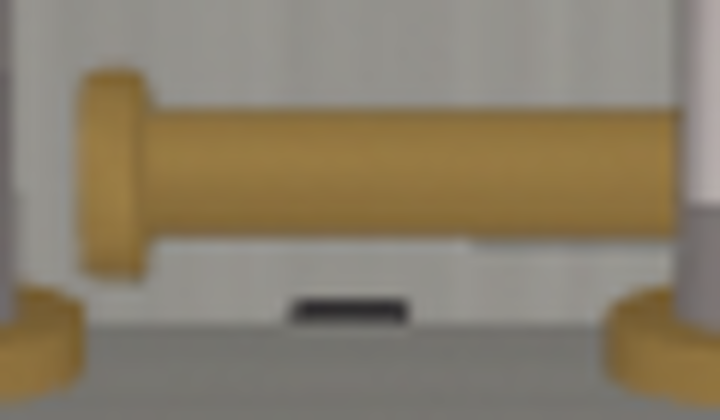

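Call:
carry_out(rows=[[[0.001, 0, -0.0003], [0, 0, 0], 1], [[0.0015, 0, 0], [0, 0, 0], 1], [[0.0015, 0, 0], [0, 0, 0], 1], [[0.0015, 0, 0], [0, 0, 0], 1], [[0.0015, 0, 0], [0, 0, 0], 1], [[0.0015, 0, 0], [0, 0, 0], 1], [[0.0015, 0, 0], [0, 0, 0], 1], [[0.001, 0, 0], [0, 0, 0], 1], [[0.001, 0, 0], [0, 0, 0], 1], [[0.001, 0, 0], [0, 0, 0], 1], [[0.001, 0, 0], [0, 0, 0], 1]])

```text
t: 12.48
ee_pos: [515.3, -48.9, 75.0]
orientation: [2.304, 2.134, 0.0]
ft_force: [-0.1, -1.6, 5.8]
width: 0.4
```

```bash
python3 look.py 15;python3 - <<'E'
from h import *
crop('pics/wrist15.png',230,140,330,215,7,'pics/w15c.png')
E
```

```text
12.6333 [515.35 -48.75  75.05] [[-0.1, -1.6, 5.8], [-0.1, -1.1, 6.8], [0.2, -0.8, 6.6], [-0.0, -0.7, 6.2]] [-0.01 -1.03  6.33] side mom [-0.101 -0.035 -0.001]
```

View pics/w15c.png

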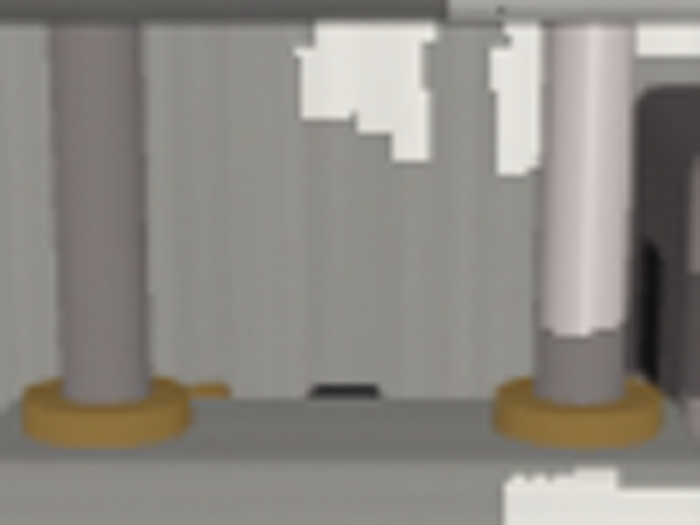

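View pics/both15.png

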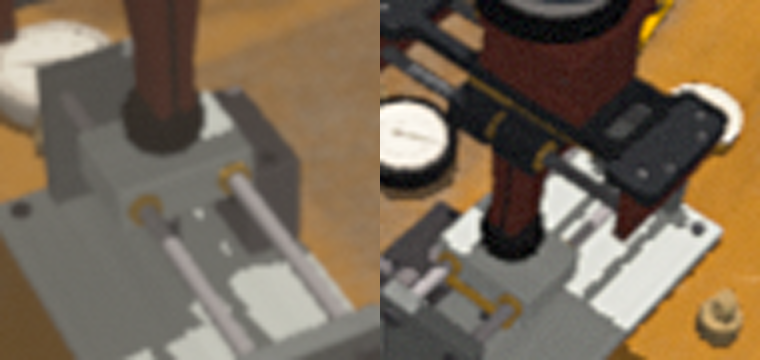

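Call:
carry_out(rows=[[[0.0005, 0, 0], [0, 0, 0], 1], [[0.0005, 0, 0], [0, 0, 0], 1], [[0.0005, 0, 0], [0, 0, 0], 1], [[0.0005, 0, 0], [0, 0, 0], 1], [[0.0005, 0, 0], [0, 0, 0], 1]])

```text
t: 13.05
ee_pos: [515.5, -46.4, 75.1]
orientation: [2.304, 2.134, 0.0]
ft_force: [-0.5, -1.3, 6.9]
width: 0.2
```

```bash
cat > feel.py <<'E'
from h import *
import sys
n=int(sys.argv[1]) if len(sys.argv)>1 else 12
yaw=np.radians(-4.25);c,s=np.cos(yaw),np.sin(yaw);Rm=np.array([[c,-s],[s,c]])
F=[];P=[]
for i in range(n):
    im=imaging.get_image('wrist')
    o=readout.get_obs();F.append(np.r_[Rm.T@o['ft_force'][:2],o['ft_force'][2]]);P.append(np.r_[Rm.T@(o['ee_pos'][:2]-[512.67,-82.98]),o['ee_pos'][2]])
print('t',o['t'],'F jig',np.mean(F,0).round(2),'se',(np.std(F,0)/n**.5).round(2),'pos jig',np.mean(P,0).round(2))
E
python3 feel.py
```

```text
t 13.65 F jig [-0.32 -0.88  6.69] se [0.12 0.13 0.15] pos jig [ 0.13 36.74 75.04]
```

Call:
carry_out(rows=[[[0.00025, 0, 0], [0, 0, 0], 1], [[0.00025, 0, 0], [0, 0, 0], 1], [[0.00025, 0, 0], [0, 0, 0], 1], [[0.00025, 0, 0], [0, 0, 0], 1]])

```text
t: 13.98
ee_pos: [515.6, -45.4, 75.1]
orientation: [2.304, 2.134, 0.0]
ft_force: [0.3, -1.2, 6.7]
width: 0.3
```

```bash
python3 feel.py
```

```text
t 14.5833 F jig [-0.3  -1.13  6.24] se [0.19 0.15 0.15] pos jig [ 0.14 37.69 75.04]
```

Call:
carry_out(rows=[[[0.00025, 0, 0], [0, 0, 0], 1], [[0.00025, 0, 0], [0, 0, 0], 1], [[0.0002, 0, 0], [0, 0, 0], 1]])

```text
t: 14.83
ee_pos: [515.6, -44.7, 75.0]
orientation: [2.304, 2.135, 0.0]
ft_force: [-0.0, -1.7, 7.4]
width: 0.1
```

```bash
python3 feel.py
```

```text
t 15.4333 F jig [-0.35 -1.26  6.68] se [0.13 0.13 0.12] pos jig [ 0.14 38.39 75.04]
```

Call:
carry_out(rows=[[[0.0002, 0, 0], [0, 0, 0], 1], [[0.0002, 0, 0], [0, 0, 0], 1], [[0.0001, 0, 0], [0, 0, 0], 1]])

```text
t: 15.68
ee_pos: [515.7, -44.2, 75.0]
orientation: [2.304, 2.135, 0.0]
ft_force: [-0.3, -1.8, 6.5]
width: 0.3
```

```bash
python3 feel.py 14
```

```text
t 16.3833 F jig [-0.39 -0.94  6.68] se [0.15 0.13 0.12] pos jig [ 0.14 38.87 75.04]
```

Call:
carry_out(rows=[[[0.0002, 0, 0], [0, 0, 0], 1], [[0.0002, 0, 0], [0, 0, 0], 1]])

```text
t: 16.55
ee_pos: [515.7, -43.9, 75.0]
orientation: [2.304, 2.134, 0.0]
ft_force: [-0.2, -1.2, 6.3]
width: 0.3
```

```bash
python3 feel.py 14
```

```text
t 17.25 F jig [-0.01 -1.12  6.54] se [0.09 0.11 0.12] pos jig [ 0.14 39.28 75.04]
```

Call:
carry_out(rows=[[[0.0002, 0, 0], [0, 0, 0], 1], [[0.0002, 0, 0], [0, 0, 0], 1]])

```text
t: 17.42
ee_pos: [515.8, -43.5, 75.1]
orientation: [2.304, 2.134, 0.0]
ft_force: [-0.6, -0.2, 7.2]
width: 0.7
```

```bash
python3 feel.py 14
```

```text
t 18.1167 F jig [-0.13 -1.23  6.6 ] se [0.16 0.13 0.12] pos jig [ 0.14 39.68 75.04]
```

Call:
carry_out(rows=[[[0.0002, 0, 0], [0, 0, 0], 1], [[0.0002, 0, 0], [0, 0, 0], 1]])

```text
t: 18.28
ee_pos: [515.8, -43.1, 75.1]
orientation: [2.304, 2.134, 0.0]
ft_force: [-0.8, -1.4, 6.3]
width: 0.6
```

```bash
python3 feel.py 14
```

```text
t 18.9833 F jig [-0.17 -1.23  6.9 ] se [0.1  0.14 0.17] pos jig [ 0.14 40.06 75.04]
```

Call:
carry_out(rows=[[[0.0002, 0, 0], [0, 0, 0], 1], [[0.0002, 0, 0], [0, 0, 0], 1]])

```text
t: 19.15
ee_pos: [515.8, -42.7, 75.0]
orientation: [2.304, 2.134, 0.0]
ft_force: [0.2, -1.7, 5.9]
width: 0.6
```

```bash
python3 feel.py 14
```

```text
t 19.85 F jig [-0.25 -1.56  6.29] se [0.15 0.11 0.09] pos jig [ 0.15 40.4  75.04]
```

Call:
carry_out(rows=[[[0.0002, 0, 0], [0, 0, 0], 1], [[0.0001, 0, 0], [0, 0, 0], 1]])

```text
t: 20.02
ee_pos: [515.8, -42.4, 75.0]
orientation: [2.304, 2.135, -0.0]
ft_force: [0.3, -2.2, 6.9]
width: 0.4
```

```bash
python3 feel.py 20
```

```text
t 21.0167 F jig [-0.07 -1.95  6.7 ] se [0.07 0.13 0.13] pos jig [ 0.15 40.64 75.05]
```

The stem is touching. Fy has risen from about −1.1 (carriage drag) to −1.95 N, so the stud carries about 0.8 N. I'll ease off the lateral push a little, then let the cap up slowly.

Call:
carry_out(rows=[[[-0.0001, 0, 0], [0, 0, 0], 1], [[-0.0001, 0, 0], [0, 0, 0], 1], [[0, 0, -0.0003], [0, 0, 0], 1], [[0, 0, -0.0003], [0, 0, 0], 1], [[0, 0, -0.0003], [0, 0, 0], 1], [[0, 0, -0.0003], [0, 0, 0], 1], [[0, 0, -0.0003], [0, 0, 0], 1], [[0, 0, -0.0003], [0, 0, 0], 1], [[0, 0, -0.0003], [0, 0, 0], 1], [[0, 0, -0.0003], [0, 0, 0], 1], [[0, 0, 0], [0, 0, 0], 1]])

```text
t: 21.93
ee_pos: [515.5, -42.3, 77.0]
orientation: [-2.305, -2.135, 0.0]
ft_force: [1.1, -1.4, 1.3]
width: 0.6
```

```bash
python3 feel.py 10; python3 look.py 16;python3 - <<'E'
from h import *
crop('pics/wrist16.png',230,140,330,215,7,'pics/w16c.png')
E
```

```text
t 22.4333 F jig [ 0.72 -1.03  1.38] se [0.17 0.17 0.16] pos jig [-0.18 40.76 76.96]
22.5833 [515.54 -42.33  76.96] [[1.0, -1.0, 2.3], [-0.2, -1.3, 2.2], [1.2, -1.1, 1.0], [0.0, -0.5, 2.2]] [ 0.51 -0.96  1.91] side mom [-0.252 -0.112 -0.03 ]
```

View pics/w16c.png

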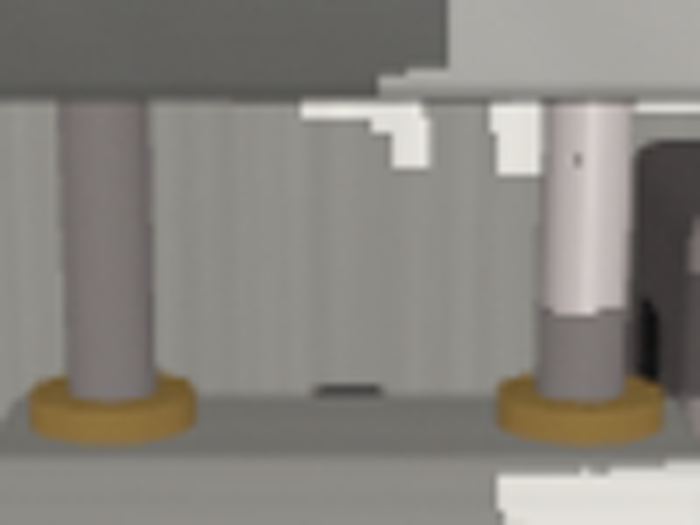

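View pics/both16.png

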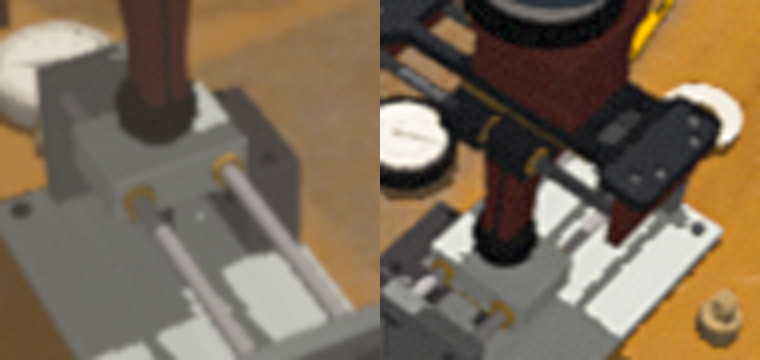

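Call:
carry_out(rows=[[[0, 0, -0.0003], [0, 0, 0], 1], [[0, 0, -0.0003], [0, 0, 0], 1], [[0, 0, -0.0003], [0, 0, 0], 1], [[0, 0, -0.0003], [0, 0, 0], 1], [[0, 0, -0.0003], [0, 0, 0], 1], [[0, 0, -0.0003], [0, 0, 0], 1], [[0, 0, -0.0003], [0, 0, 0], 1], [[0, 0, -0.0003], [0, 0, 0], 1], [[0, 0, -0.0003], [0, 0, 0], 1], [[0, 0, -0.0003], [0, 0, 0], 1], [[0, 0, 0], [0, 0, 0], 1]])

```text
t: 23.5
ee_pos: [515.5, -42.2, 79.9]
orientation: [-2.305, -2.135, 0.0]
ft_force: [-0.0, -1.3, 0.6]
width: 0.6
```

```bash
python3 feel.py 10
```

```text
t 24.0 F jig [-0.06 -0.38  0.26] se [0.14 0.12 0.09] pos jig [-0.18 40.81 79.92]
```

Fz has dropped to about 0 right around the expected 0.008 depth, so the stud appears caught. I'll lift clear and check.

Call:
carry_out(rows=[[[0, 0, -0.0005], [0, 0, 0], 1], [[0, 0, -0.0005], [0, 0, 0], 1], [[0, 0, -0.001], [0, 0, 0], 1], [[0, 0, -0.001], [0, 0, 0], 1], [[0, 0, -0.002], [0, 0, 0], 1], [[0, 0, 0], [0, 0, 0], 1]])

```text
t: 24.5
ee_pos: [515.9, -42.3, 85.4]
orientation: [2.305, 2.134, 0.001]
ft_force: [0.4, -0.8, 0.0]
width: -0.0
```

```bash
python3 feel.py 6; python3 look.py 17
```

```text
t 24.8 F jig [ 0.22 -0.19 -0.15] se [0.07 0.13 0.06] pos jig [-4.000e-02  4.076e+01  8.506e+01]
24.95 [515.61 -42.33  84.95] [[0.5, -0.2, -0.3], [-0.3, -0.4, -0.6], [-0.5, 0.2, -0.1], [-0.0, -0.6, -0.9]] [-0.07 -0.26 -0.44] side mom [-0.12  -0.009  0.017]
```

View pics/both17.png

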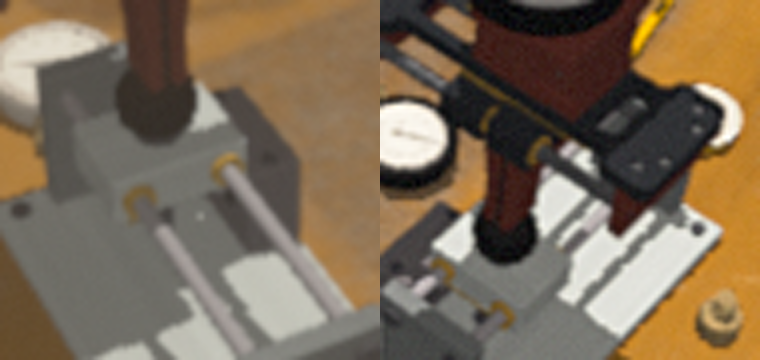

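Call:
carry_out(rows=[[[0, 0, -0.005], [0, 0, 0], 1], [[0, 0, -0.015], [0, 0, 0], 1], [[0, 0, -0.03], [0, 0, 0], 1], [[0, 0, -0.03], [0, 0, 0], 1], [[0, 0, -0.03], [0, 0, 0], 1], [[0, 0, -0.01], [0, 0, 0], 1], [[0, 0, 0], [0, 0, 0], 1], [[0, 0, 0], [0, 0, 0], 1], [[0, 0, 0], [0, 0, 0], 1]])

```text
t: 25.7
ee_pos: [514.5, -42.2, 203.5]
orientation: [-2.303, -2.134, 0.003]
ft_force: [-1.2, 0.8, 0.6]
width: 0.9
```

```bash
python3 look.py 18
python3 - <<'E'
from h import *
crop('pics/side18.png',205,200,335,300,6,'pics/s18c.png')
crop('pics/wrist18.png',200,60,360,210,4,'pics/w18c.png')
E
```

```text
25.85 [514.59 -42.21 203.35] [[-1.2, 0.8, 0.6], [0.2, -0.6, -0.7], [-0.7, -1.0, -0.3], [-0.2, -0.6, -0.3]] [-0.45 -0.33 -0.18] side mom [-0.025 -0.087  0.015]
```

View pics/s18c.png

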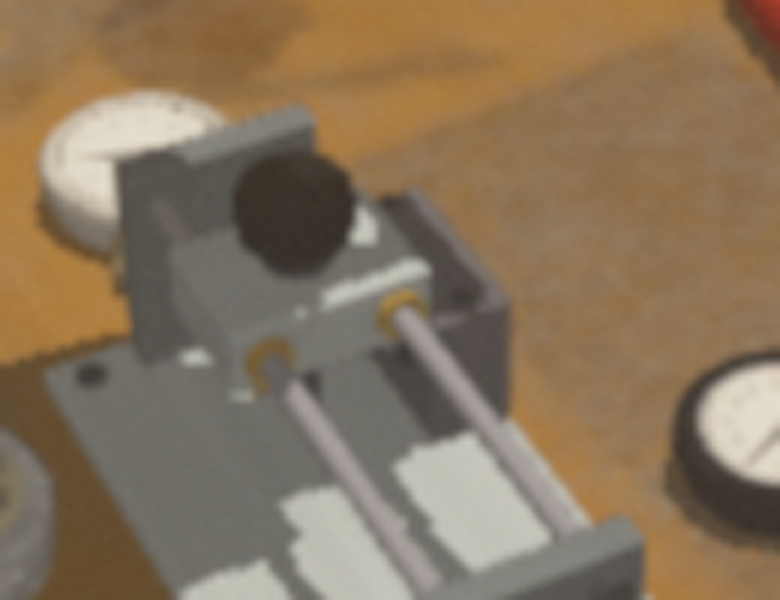

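View pics/w18c.png

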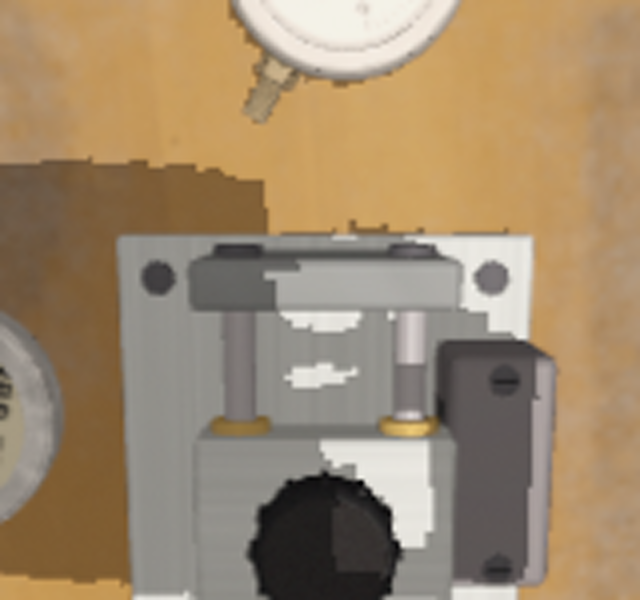

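View pics/scene18.png

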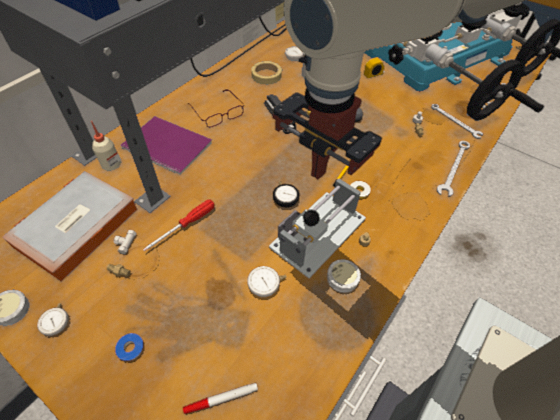

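Run:
```python
from h import *
def blob(f,c,thr):
    g=cv2.imread(f,0);x,y=c;w=22
    m=(g[y-w:y+w,x-w:x+w]<thr).astype(np.uint8);n,l,st,ce=cv2.connectedComponentsWithStats(m)
    i=1+np.argmin([np.hypot(*(ce[k]-w))+ (1e3 if st[k][4]<60 else 0) for k in range(1,n)])
    s=st[i];return (s[0]+x-w+s[2]/2-.5,s[1]+y-w+s[3]/2-.5),s+[x-w,y-w,0,0,0],ce[i]+[x-w,y-w]
import os
P={}
for k,cs,cc in (('0',(273,257),(333,196)),('18',(254,235),(311,218))):
    for thr in (55,62):
        a=blob(f'pics/side{k}.png',cs,thr);b=blob(f'pics/scene{k}.png',cc,45)
        print(k,thr,a,b,tri(ray('side',a[2]),ray('scene',b[2])),tri(ray('side',a[0]),ray('scene',b[0])))
```

```text
0 55 ((np.float64(273.0), np.float64(258.0)), array([263, 250,  21,  17, 178]), array([273.34269663, 260.09550562])) ((np.float64(332.5), np.float64(197.0)), array([325, 189,  16,  17, 185]), array([332.45405405, 195.94054054])) [ 509.79918462 -117.18860268  107.86834044] [ 509.34639623 -114.31719195  109.18647512]
0 62 ((np.float64(273.5), np.float64(257.5)), array([263, 247,  22,  22, 346]), array([273.00289017, 256.76300578])) ((np.float64(332.5), np.float64(197.0)), array([325, 189,  16,  17, 185]), array([332.45405405, 195.94054054])) [ 509.69692712 -114.428292    112.05322076] [ 509.79755941 -114.25037955  109.57565598]
18 55 ((np.float64(253.0), np.float64(235.5)), array([244, 227,  19,  18, 244]), array([253.16803279, 235.26229508])) ((np.float64(311.0), np.float64(218.0)), array([304, 211,  15,  15, 183]), array([310.74863388, 217.8579235 ])) [515.41427696 -40.53208044 103.39016522] [514.91400431 -40.71669707 103.17187272]
18 62 ((np.float64(253.5), np.float64(235.0)), array([244, 226,  20,  19, 294]), array([253.26870748, 234.70408163])) ((np.float64(311.0), np.float64(218.0)), array([304, 211,  15,  15, 183]), array([310.74863388, 217.8579235 ])) [515.52280639 -40.1824456  104.0996168 ] [515.39181648 -40.65176964 103.59790146]
```

```bash
python3 - <<'E'
import cv2
for k in ['15','16','17','18']:
    g=cv2.imread(f'pics/side{k}.png',0); print(k,g[238:254,251:256].mean(1).astype(int).tolist())
E
python3 -c "
from workcell import imaging
import cv2,numpy as np
a=cv2.imread('pics/scene0.png').astype(int);b=cv2.imread('pics/scene18.png').astype(int)
for n,(x,y) in dict(white=(263,282),black=(286,195),plug=(364,239),tape=(360,189)).items(): print(n,np.abs(a-b)[y-14:y+14,x-14:x+14].mean().round(1))"
```

```text
15 [52, 50, 48, 47, 47, 47, 45, 47, 47, 52, 75, 99, 108, 108, 108, 109]
16 [49, 48, 46, 47, 48, 47, 49, 58, 85, 106, 108, 109, 108, 111, 115, 117]
17 [47, 47, 48, 47, 47, 48, 55, 65, 88, 105, 108, 109, 109, 111, 115, 116]
18 [50, 50, 49, 49, 49, 50, 55, 66, 89, 105, 108, 108, 109, 119, 124, 119]
white 10.6
black 8.4
plug 9.6
tape 9.7
```

```bash
python3 -c "
from workcell import close_job
print(close_job())"
```

```text
the job is handed in; nothing more can be done
None
```

The probe is hooked on the stud and the job is handed in, at about 26 s on the robot's clock. The gripper is raised well clear and touching nothing.

**What I did**
- **Press:** I pressed the cap to its stop with closed fingers. The reading stalled at z 75.0 with 9.5 N.
- **Slide:** I eased off to about 6.5 N, still at the stop, and slid the carriage about 74 mm. The lip was seen passing under the stud.
- **Touch:** I felt the stem touch as the sideways force rose from about 1.1 N (carriage drag) to 1.95 N, so the stud carried about 0.8 N. I then eased back 0.2 mm.
- **Release:** I let the cap up in 0.3 mm steps. The vertical force faded out about 4.9 mm above the stop, close to the expected 4.5 mm.

**Last checks**
- **Cap height:** after I retreated, the cap stayed down. The two outside views put it about 8 mm below its rest height, which matches a caught stud. A jammed lip would leave it about 10 mm down. One other way of picking the cap outline gave about 4.5–6 mm.
- **Not seen directly:** the carriage hides the hook on the stud, so the catch is judged from force and cap height only.
- **Loose things:** they look unmoved in the last scene picture. A pixel comparison of four of the spots was inconclusive because of the changed shadows.

**Disagreement:** the fingers met the cap at a reported TCP height of about 88 mm, not 122. In the pictures the fingertips also sat about 24 mm or more above the reported TCP. I relied on contact force and the pictures for the pressing depth.

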